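Unload the cooling-rack carriage at the inspection bench

ROBOT

A 6-joint arm with a two-finger parallel gripper is mounted at the origin on the work surface. World frame = base frame: x ahead of the robot, y to its left, z up, the work surface at z = 0. Lengths are in m, angles in rad, forces in N, time in s.
With the tool pointing down it reaches from about 0.375 to 0.9 m from the base axis. Payload 3.1 kg.
Tool frame: the origin (TCP) lies between the finger pads; the fingertips stand robot.tip_extent ahead of it and the grasp point (between the pads) lies 3 mm ahead of it (robot.tip_extent is the distance from the TCP to the fingertips, in m); z points along the fingers, x is the direction in which the jaws open and shut, and the axes are right-handed (so a half turn about z gives the same grasp; the last joint's range is limited). The gripper opens to 87 mm and grips with 3 to 60 N. Pads are 19 mm wide; open, the fingers measure 117 mm over their backs; the gripper's body (75 mm by 190 mm) begins 51 mm behind the grasp point.
Start: joints at [1.155, 0.527, 1.433, -0, 1.181, -0.178], TCP at [0.147, 0.608, 0.245] pointing down, gripper open.
Joint ranges: [-3.08, 3.08], [-0.75, 2.2], [0.22, 2.44], [-1.43, 4.57], [0, 2.65], [-2.85, 2.85]. Speed limits (rad/s): [2.79, 2.79, 3.14, 3.14, 3.14, 3.14].

INTERFACE

Orientations are given as a unit quaternion [x, y, z, w].
In Python, from rig import robot, cams gives the robot as it stands.
- The arm moves only by the tool carry_out, never from a script. Its argument "steps" is a list of rows, each a list of 3 entries, a list of its own where there are three numbers: the shift along the world's x, y, z in cm, then the turn about the world's z in degrees, then the closure, from 0 (fully open) to 1 (shut). In form: [[[dx, dy, dz], spin, fingers], ...]. A call has 1 to 10 rows; each row shifts and turns the pose as measured when the row begins; what a row does not reach is not made up. A row lasts 1/10 s, in which the tool goes at most 50 mm and 8.59 degrees, less where a joint would pass 70% of its speed; a pose out of reach is approached as far as the arm can. A call with a gripper value outside its range is refused whole. The fingers move at their own pace and stop on an object; "squeeze" is the grip in N (left out, the last holds). Time passes only in rows, so rows that do not move let the fingers close. It gives the time, the measured TCP pose, the force and the opening at its end, in the units of the state.
- robot.get_obs(): the state, without advancing time (a new reading comes with each control period).
- cams.camera(name): name is "scene" or "top" or "wrist"; returns a dict with "pixels" (400x640x3 uint8, red, green, blue), "fx", "fy", "cx", "cy" (pixels), "eye" and "rotation" of the camera in the world. Camera axes: x right, y up, looking along -z (the intrinsics and any distortion apply to the point x, -y, -z); pixel columns grow to the right and rows downward; lengths in m; the calibration is good to about 2 mm. A picture is of the moment at which its call begins. There is no depth.
- robot.hand_in(): hands the job in, once; it reports no verdict.
The state is a dict: "time": time; "q": joint angles; "joint_velocities": joint speeds; "joint_torque": joint torques, N m; "position": TCP position; "tool_rot": TCP orientation; "ft_force": force on the tool from outside, world axes, zero at the start; "moment": the same for the moment, N m; "grip_width": finger opening in m.
Only numpy, scipy, OpenCV 4.12 (cv2) and the standard library are available. Lean on these libraries where they do the work, as an engineer would, in place of code of your own. Each camera call takes 0.05 s, during which the arm holds its last target. There are 200 camera calls.

TASK

Push the red feed lever right over to hold (away from the robot), then slide the cooling-rack carriage, with its tubes still clipped in, fully to the red unloading stop. There, take every blue tube off by rolling it sideways out of its spring clip towards the orange leaf and lay it gently lengthwise in a lane of the white tray; when all are in, slide the empty carriage fully home to the black stop, only then pull the feed lever right back to run, and leave the other things on the bench alone.

Things in the scene. Friction and masses are not known exactly. Their poses are not given: they have to be found in the camera images.
- carriage (a joint): slide of the rack carriage on its rail, m: 0 = parked home at the rail's black stop (the +y end of the rail), 0.18 = against the red unloading stop (the -y end). It moves along the rail's -y axis as the value grows and stays where left; about 3 N moves it.
- rail: fixed grey rail bed, 580 mm long along its own y and 200 mm wide, a black stop block at its +y end and a red one at its -y end (tops 42 mm above the table). Origin on the table, 22 mm to +y of its middle. The carriage deck (aluminium, 335 x 235 mm, top 37 mm above the table) has the same axes.
- handle (a point): 15 mm below the top of the carriage's plain round black handle post with orange disc cap (20 mm diameter, cap 26 mm and 6 mm thick above it; the post stands 60 mm above the deck), on the carriage's -y end. Moves with the carriage. Axes as the rail's.
- feed_lever (a joint): feed lever of the cooling rack, rad: 0 = RUN, leaning towards the rail's -x (towards the robot), 1.0 = HOLD, leaning to +x (away from the robot). Stays where left; about 1 N at its ball moves it.
- feed_lever_tip (a point): centre of the red ball (26 mm diameter) on the feed lever. The lever stands on a small yellow block on the robot's side of the rail by the red stop (70 x 50 x 25 mm) and swings in the rail's x-z plane about a pivot 22 mm above the table, 80 mm below the ball along the lever: the ball is 92 mm above the table at either end of its swing, 102 mm midway, and travels 77 mm along the rail's x.
- tray: loose white packing tray, 290 x 166 mm, 0.8 kg, flat on the table, 6 mm floor, 24 mm end walls at its y ends; four parallel green V-saddle pairs (29 mm high, at y = -42 and +42 mm, 14 mm wide, open between) make four lanes along its own y, 68 mm apart in its x. Origin at the centre of its underside, z up.
- tube1: blue moulded tube with white end bands, rigid, 36 mm diameter, 120 mm long, 0.11 kg; origin at its centre, its own y along its length (its x and z turn as it rolls). Starts lying in clip 1. May be absent (None).
- tube2: blue moulded tube with white end bands, rigid, 36 mm diameter, 120 mm long, 0.11 kg; origin at its centre, its own y along its length (its x and z turn as it rolls). Starts lying in clip 2. May be absent (None).
- tube3: blue moulded tube with white end bands, rigid, 36 mm diameter, 120 mm long, 0.11 kg; origin at its centre, its own y along its length (its x and z turn as it rolls). Starts lying in clip 3. May be absent (None).
- tube4: blue moulded tube with white end bands, rigid, 36 mm diameter, 120 mm long, 0.11 kg; origin at its centre, its own y along its length (its x and z turn as it rolls). Starts lying in clip 4. May be absent (None).
- slot1 (a point): centre of a tube seated in clip 1 (81 mm above table); rail's axes, tube along y. 14 mm wide supports at y +-42 mm, open between. Fixed hook jaw on +x reaches over the top, 4.5 mm past the centre line, 4 mm above the tube: no straight lift. Low orange sprung leaf on -x (top 5 mm under tube centre) yields outward at 5 to 10 N. Rolled 25 mm or more to -x, the tube lifts free.
- slot2 (a point): centre of a tube seated in clip 2 (81 mm above table); rail's axes, tube along y. 14 mm wide supports at y +-42 mm, open between. Fixed hook jaw on +x reaches over the top, 4.5 mm past the centre line, 4 mm above the tube: no straight lift. Low orange sprung leaf on -x (top 5 mm under tube centre) yields outward at 5 to 10 N. Rolled 25 mm or more to -x, the tube lifts free.
- slot3 (a point): centre of a tube seated in clip 3 (81 mm above table); rail's axes, tube along y. 14 mm wide supports at y +-42 mm, open between. Fixed hook jaw on +x reaches over the top, 4.5 mm past the centre line, 4 mm above the tube: no straight lift. Low orange sprung leaf on -x (top 5 mm under tube centre) yields outward at 5 to 10 N. Rolled 25 mm or more to -x, the tube lifts free.
- slot4 (a point): centre of a tube seated in clip 4 (81 mm above table); rail's axes, tube along y. 14 mm wide supports at y +-42 mm, open between. Fixed hook jaw on +x reaches over the top, 4.5 mm past the centre line, 4 mm above the tube: no straight lift. Low orange sprung leaf on -x (top 5 mm under tube centre) yields outward at 5 to 10 N. Rolled 25 mm or more to -x, the tube lifts free.
- lane1 (a point): centre of a tube lying in lane 1 of the tray (26.5 mm above the tray's underside); axes as the tray's, tube along y.
- lane2 (a point): centre of a tube lying in lane 2 of the tray (26.5 mm above the tray's underside); axes as the tray's, tube along y.
- lane3 (a point): centre of a tube lying in lane 3 of the tray (26.5 mm above the tray's underside); axes as the tray's, tube along y.
- lane4 (a point): centre of a tube lying in lane 4 of the tray (26.5 mm above the tray's underside); axes as the tray's, tube along y.
- flask_pink: bystander, not to be disturbed: pink drinking flask, 66 mm diameter, 210 mm tall; origin at the centre of its underside.
- tumbler_a: bystander, not to be disturbed: clear tumbler, 58 mm diameter, 100 mm tall; origin at the centre of its underside.
- tumbler_b: bystander, not to be disturbed: clear tumbler, 58 mm diameter, 100 mm tall; origin at the centre of its underside.
- tumbler_c: bystander, not to be disturbed: clear tumbler, 58 mm diameter, 100 mm tall; origin at the centre of its underside.
- marker: bystander, not to be disturbed: yellow marker, 130 x 16 x 14 mm; origin at the centre of its underside.
- gauge: bystander, not to be disturbed: steel gauge block, 90 x 50 x 20 mm; origin at the centre of its underside.
There are look-alikes about, which are no part of the job. What is shaped like the tube1 but pink is not meant.

How it is judged:
By the outcome, as a careful person would: the job done as asked, in the order asked, and still so for the second after the job is handed in, with the robot touching nothing.
Of tube1, tube2, tube3, tube4 only 3 to 4 are there at a start; the rules pass over those that are not, and their reading is None.
At some moment in a run one of tray may be knocked a few centimetres aside while the robot is not near it.
It also fails if it takes over 208 s, if anything falls off the work surface, if the arm or the gripper's body presses on something with over 40 N, if the wrist force passes 120 N, or if a joint passes its speed limit or range.

## Working session

There is one attempt and no reset: what is moved stays moved. The work goes in short steps, Python scripts to look and compute and a tool call to move; the robot and the scene stay as the last step left them, time stands still between calls to the robot, and variables do not carry over. Pictures are saved under pics/ and viewed, about 12 in all and at most 16, crops included, and the job is handed in when it is done.

Besides the shell and the picture viewer there is one more tool, called after "Emit:" by a JSON object that holds its "fn" and its "kwargs", one argument or row to a line. carry_out: Moves the arm, as the interface text tells. Its arguments: {"type":"object","properties":{"steps":{"type":"array"},"squeeze":{"type":"number"}},"required":["steps"]}

```bash
ls; mkdir -p pics
cat > h.py <<'E'
import numpy as np, cv2
from rig import robot, cams
def snap(n, f):
    c=cams.camera(n); cv2.imwrite('pics/'+f, c['pixels'][:,:,::-1]); np.savez('pics/'+f[:-4]+'.npz', **{k:np.array(v) for k,v in c.items()}); return c
def load(f): return dict(np.load('pics/'+f+'.npz',allow_pickle=True))
def pix2w(c,u,v,z):
    d=np.array([(u-c['cx'])/c['fx'], -(v-c['cy'])/c['fy'], -1.0]); d=np.array(c['rotation'])@d
    e=np.array(c['eye']); return e+d*(z-e[2])/d[2]
def w2pix(c,p):
    q=np.array(c['rotation']).T@(np.array(p)-np.array(c['eye'])); return c['cx']+c['fx']*q[0]/-q[2], c['cy']-c['fy']*q[1]/-q[2]
E
python3 - <<'E'
from h import *
for n in ['top','scene']:
    c=snap(n,n+'0.png'); print({k:(v if k!='pixels' else 0) for k,v in c.items()})
print(robot.get_obs(), robot.tip_extent)
E
```

```text
pics
{'pixels': 0, 'fx': 437.1360485007447, 'fy': 437.1360485007447, 'cx': 322.0447693893952, 'cy': 202.33048084973237, 'eye': array([0.3612383 , 0.0341862 , 1.43317932]), 'rotation': array([ 0.04267925, -0.04275367, -0.69692621,  0.71459392])}
{'pixels': 0, 'fx': 447.4324820334633, 'fy': 447.4324820334633, 'cx': 316.92299977437415, 'cy': 194.86594663481472, 'eye': array([1.14104208, 0.09492049, 1.08595519]), 'rotation': array([0.17920171, 0.20258969, 0.72638905, 0.63182523])}
{'time': 0.1, 'q': array([ 1.15546054e+00,  5.28385872e-01,  1.43375473e+00, -2.11286975e-05,
        1.18139743e+00, -1.78505457e-01]), 'joint_velocities': array([-9.69760796e-04, -2.17020576e-03, -3.04923250e-03, -4.01035915e-05,
        1.12088766e-03, -1.08449300e-03]), 'joint_torque': array([-5.88732819e-04, -4.40985203e+01, -1.77151072e+01,  6.34984835e-02,
        5.33855672e-02, -3.00545150e-05]), 'position': array([0.1463702 , 0.60699405, 0.24366784]), 'tool_rot': array([ 7.85688752e-01,  6.18621241e-01, -8.54346930e-04,  4.65092578e-04]), 'ft_force': array([0.14884126, 0.07628752, 0.15542898]), 'moment': array([-0.02748644, -0.00721738,  0.00898404]), 'grip_width': 0.08694709854918643} 0.022
```

```bash
sed -i "s/^import numpy.*/&\nfrom scipy.spatial.transform import Rotation as R/; s/np.array(c\['rotation'\])/R.from_quat(c['rotation']).as_matrix()/g" h.py; cat h.py | tail -8
```

```text
def snap(n, f):
    c=cams.camera(n); cv2.imwrite('pics/'+f, c['pixels'][:,:,::-1]); np.savez('pics/'+f[:-4]+'.npz', **{k:np.array(v) for k,v in c.items()}); return c
def load(f): return dict(np.load('pics/'+f+'.npz',allow_pickle=True))
def pix2w(c,u,v,z):
    d=np.array([(u-c['cx'])/c['fx'], -(v-c['cy'])/c['fy'], -1.0]); d=R.from_quat(c['rotation']).as_matrix()@d
    e=np.array(c['eye']); return e+d*(z-e[2])/d[2]
def w2pix(c,p):
    q=R.from_quat(c['rotation']).as_matrix().T@(np.array(p)-np.array(c['eye'])); return c['cx']+c['fx']*q[0]/-q[2], c['cy']-c['fy']*q[1]/-q[2]
```

View pics/top0.png

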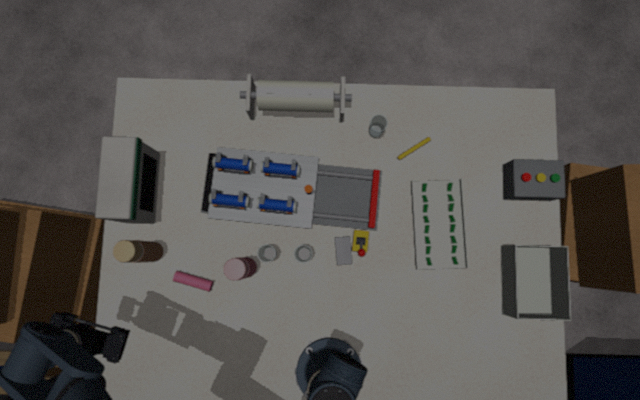

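View pics/scene0.png

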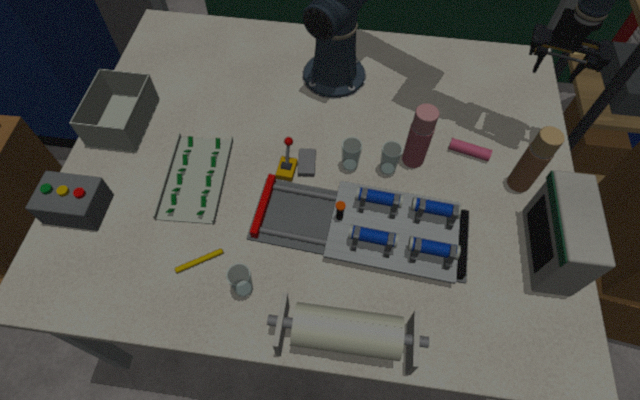

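The top view shows four blue tubes at (233,163), (280,169), (230,200) and (277,206). The pink look-alike lies at (193,281). The lever ball is at (361,253), the handle cap at (308,189), the red stop at (376,198) and the tray at (438,225). Two other reds to avoid are the button box at (526,177) and the pink flask at (240,268). I'll measure the red ball on the yellow block, not the box buttons.

```bash
cat >> h.py <<'E'
def blobs(c, h, smin=110, vmin=50, amin=15, box=None):
    hsv=cv2.cvtColor(np.ascontiguousarray(c['pixels']),cv2.COLOR_RGB2HSV)
    H=hsv[:,:,0].astype(int); m=(h[0]<=H)&(H<=h[1]) if h[0]<=h[1] else (H>=h[0])|(H<=h[1])
    m=(m&(hsv[:,:,1]>=smin)&(hsv[:,:,2]>=vmin)).astype(np.uint8)
    if box: k=np.zeros_like(m); k[box[1]:box[3],box[0]:box[2]]=1; m*=k
    n,l,s,ct=cv2.connectedComponentsWithStats(m); out=[]
    for i in range(1,n):
        if s[i,4]>=amin:
            pts=np.argwhere(l==i)[:,::-1].astype(np.float32); out.append((ct[i],s[i,4],cv2.minAreaRect(pts)))
    return out
E
python3 - <<'E'
from h import *
np.set_printoptions(precision=4,suppress=True)
c=load('top0')
def show(t,z,*a,**k):
    for b in blobs(c,*a,**k):
        print(t,b[0].round(1),b[1],'w',pix2w(c,*b[0],z)[:2],'rect',[pix2w(c,*p,z)[:2].round(3).tolist() for p in cv2.boxPoints(b[2])] if b[1]>60 else '')
show('blue',.085,(100,125),box=(200,130,320,230))
show('red',.042,(172,8),box=(340,150,400,270))
show('orange',.1,(5,18),box=(295,180,320,200))
show('green',.029,(45,85),80,30,5,box=(400,170,480,280))
show('yellow',.025,(20,35),100,80,8,box=(340,220,380,260))
v=c['pixels'].max(2)
big=cv2.resize(c['pixels'][140:280,200:480],None,fx=2.85,fy=2.85,interpolation=cv2.INTER_CUBIC)
s=load('scene0')
cv2.imwrite('pics/crop1.png',np.vstack([cv2.resize(big,(700,350)),cv2.resize(s['pixels'][120:280,240:480],(700,250*2-20))[:240]])[:,:,::-1])
E
```

```text
blue [231.8 163.9] 302 w [0.6394 0.3222] rect [[0.628, 0.376], [0.663, 0.374], [0.656, 0.269], [0.62, 0.271]]
blue [279.1 168.8] 288 w [0.6274 0.1732] rect [[0.617, 0.225], [0.651, 0.223], [0.642, 0.12], [0.608, 0.123]]
blue [228.1 200. ] 303 w [0.5248 0.328 ] rect [[0.514, 0.379], [0.548, 0.377], [0.539, 0.275], [0.504, 0.278]]
blue [275.8 205. ] 301 w [0.513  0.1793] rect [[0.502, 0.232], [0.536, 0.23], [0.527, 0.126], [0.493, 0.129]]
red [373.5 198.8] 391 w [ 0.5457 -0.1286] rect [[0.455, -0.111], [0.641, -0.125], [0.64, -0.147], [0.454, -0.132]]
red [361.  252.2] 41 w [ 0.3744 -0.091 ] rect 
orange [308.  188.6] 47 w [0.5648 0.0803] rect 
green [449.4 186.3] 25 w [ 0.5948 -0.3764] rect 
green [424.  186.8] 20 w [ 0.5908 -0.2938] rect 
green [450.1 197.6] 19 w [ 0.5578 -0.3784] rect 
green [424.5 198.4] 18 w [ 0.553  -0.2954] rect 
green [425.2 207.8] 23 w [ 0.5224 -0.2975] rect 
green [450.6 207.1] 24 w [ 0.5267 -0.3798] rect 
green [425.7 218.7] 19 w [ 0.487 -0.299] rect 
green [451.5 218.2] 17 w [ 0.4909 -0.3823] rect 
green [452.2 227.6] 23 w [ 0.4605 -0.3842] rect 
green [426.3 228.8] 21 w [ 0.4545 -0.301 ] rect 
green [427.2 239.8] 19 w [ 0.4193 -0.3035] rect 
green [453.  239.1] 23 w [ 0.4236 -0.3865] rect 
green [427.8 249.8] 20 w [ 0.3874 -0.3054] rect 
green [453.6 248.9] 22 w [ 0.3925 -0.388 ] rect 
green [454.5 260.3] 21 w [ 0.3565 -0.3904] rect 
green [428.5 261.2] 19 w [ 0.3516 -0.3074] rect 
yellow [359.8 239.5] 226 w [ 0.4152 -0.088 ] rect [[0.381, -0.063], [0.447, -0.067], [0.445, -0.116], [0.378, -0.111]]
```

View pics/crop1.png

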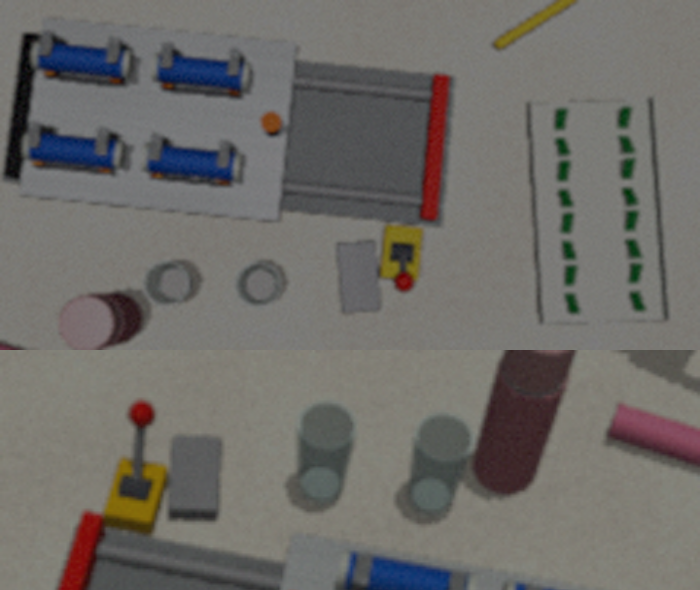

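The crop confirms the picks: the lever's red ball on the yellow block leans towards the robot, and the handle's orange cap sits at the deck's -y end. All four clips hold blue tubes. The gauge block stands just beside the lever.

Run:
```python
from h import *
np.set_printoptions(precision=4,suppress=True)
c=load('top0');s=load('scene0')
print('ball',pix2w(c,361,252.2,.092))
b=blobs(s,(172,8),box=(270,125,310,155)); print([ (x[0],x[1],pix2w(s,*x[0],.092)) for x in b])
b=blobs(s,(5,20),box=(325,195,355,225)); print('cap',[ (x[0],x[1],pix2w(s,*x[0],.103)) for x in b], pix2w(c,308,188.6,.103))
for n,u,v,z in [('flask',237,268,.21),('tumA',269,253,.1),('tumB',305,253,.1),('gauge',343,250,.02),('tan',122,250,.2),('roll',297,95,.1)]: print(n,pix2w(c,u,v,z)[:2])
```

```text
ball [ 0.374  -0.0865  0.092 ]
[(array([288.1818, 140.8727]), np.int32(55), array([ 0.3752, -0.0884,  0.092 ]))]
cap [(array([340.0789, 205.4079]), np.int32(76), array([0.5693, 0.0793, 0.103 ]))] [0.5643 0.0803 0.103 ]
flask [0.3209 0.2666]
tumA [0.3646 0.1928]
tumB [0.3673 0.0838]
gauge [ 0.3803 -0.035 ]
tan [0.3624 0.593 ]
roll [0.8634 0.1239]
```

Emit:
{"fn": "carry_out", "kwargs": {
  "steps": [
    [[0, 0, 4], 0, 0],
    [[3, -4, 2], -8, 0],
    [[3, -4, 0], -8, 0],
    [[3, -4, 0], -8, 0],
    [[3, -4, 0], -8, 0],
    [[3, -4, 0], -8, 0],
    [[3, -4, 0], -8, 0],
    [[3, -4, 0], -8, 0],
    [[3, -4, 0], -8, 0],
    [[3, -4, 0], -8, 0]
  ]
}}

```text
time: 1.1
position: [0.4102, 0.2479, 0.3004]
tool_rot: [1.0, 0.02, -0.002, -0.002]
ft_force: [0.2, 0.5, -0.3]
grip_width: 0.0868
```

Emit:
{"fn": "carry_out", "kwargs": {
  "steps": [
    [[-0.3, -4.5, 0], -3.5, 0],
    [[-0.3, -4.5, 0], -3.5, 0],
    [[-0.3, -4.5, -1], 0, 0],
    [[-0.3, -4.5, -1], 0, 0],
    [[-0.3, -4.5, -1], 0, 0],
    [[-0.3, -4.5, -1], 0, 0],
    [[-0.3, -4.5, -2], 0, 0],
    [[-1, -2, -2], 0, 0],
    [[0, 0, -2], 0, 0],
    [[0, 0, 0], 0, 0]
  ]
}}

```text
time: 2.1
position: [0.3827, -0.1057, 0.1981]
tool_rot: [0.999, -0.051, 0.003, -0.0]
ft_force: [-0.3, 0.4, 0.5]
grip_width: 0.0874
```

Run:
```python
from h import *
c=snap('wrist','w1.png'); o=robot.get_obs(); print(o['position'],c['eye'],c['fx'],c['cx'],c['cy'])
for p in ([.375,-.087,.092],[.565,.080,.103]): print(w2pix(c,p))
```

```text
[ 0.38345669 -0.10576754  0.19906823] [ 0.389372   -0.03128194  0.33828278] 310.3648868966585 321.14381195016244 198.41241790735148
(np.float64(308.5193552049352), np.float64(184.05471174606194))
(np.float64(581.578348130893), np.float64(-103.37982927056868))
```

View pics/w1.png

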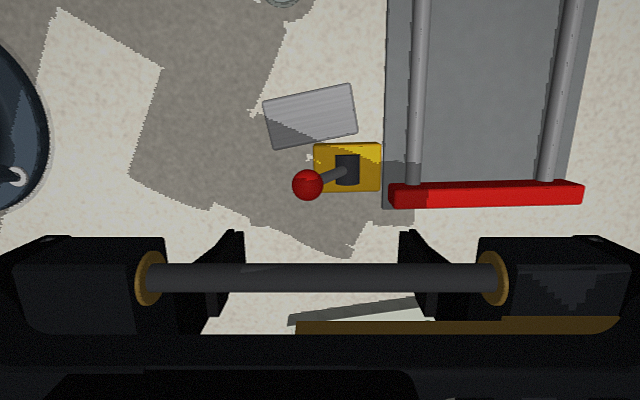

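The ball shows at (308,185), against a prediction of (308.5,184), so the calibration agrees.

Emit:
{"fn": "carry_out", "kwargs": {
  "steps": [
    [[-0.5, 1.5, -1], 1.3, 0],
    [[-0.3, 0.4, -3], 0, 0],
    [[0, 0, -3], 0, 0],
    [[0, 0, -3], 0, 0.3],
    [[0, 0, -0.4], 0, 0.6],
    [[0, 0, 0], 0, 0.6],
    [[0, 0, 0], 0, 0.6]
  ]
}}

```text
time: 2.85
position: [0.3826, -0.0859, 0.0991]
tool_rot: [0.999, -0.034, 0.012, 0.004]
ft_force: [-0.2, -0.4, 0.0]
grip_width: 0.0627
```

Emit:
{"fn": "carry_out", "kwargs": {
  "steps": [
    [[0, 0, 0], 0, 0.6],
    [[1, -0.1, 0.2], 0, 0.6],
    [[1.5, -0.1, 0.3], 0, 0.6],
    [[1.5, -0.1, 0.2], 0, 0.6],
    [[1.5, -0.1, 0], 0, 0.6],
    [[1.3, -0.1, -0.3], 0, 0.6],
    [[1, -0.1, -0.2], 0, 0.6],
    [[0.5, 0, 0], 0, 0.6],
    [[0, 0, 0], 0, 0.6]
  ]
}}

```text
time: 3.75
position: [0.4548, -0.0878, 0.1083]
tool_rot: [1.0, -0.03, -0.004, 0.002]
ft_force: [1.0, 0.4, 1.3]
grip_width: 0.0346
```

Emit:
{"fn": "carry_out", "kwargs": {
  "steps": [
    [[0.2, 0, -0.6], 0, 0.6],
    [[0.5, 0, -0.4], 0, 0.6],
    [[0.5, 0, 0], 0, 0.6],
    [[0.3, 0, 0], 0, 0.6],
    [[0.2, 0, 0], 0, 0.6]
  ]
}}

```text
time: 4.25
position: [0.4559, -0.0848, 0.0983]
tool_rot: [0.999, -0.026, -0.023, -0.001]
ft_force: [-5.1, -2.7, 3.7]
grip_width: 0.0349
```

Emit:
{"fn": "carry_out", "kwargs": {
  "steps": [
    [[-0.5, 0, 0.5], 0, 0.4],
    [[0, 0, 4], 0, 0],
    [[0, 0, 4], 0, 0],
    [[2, 3, 1], 0, 0],
    [[2.5, 4, 0], 0, 0],
    [[2.5, 4, 0], 0, 0],
    [[2.5, 3, 0], 0, 0],
    [[1.7, 2.7, 0], -1.5, 0],
    [[0, 0, 0], 0, 0]
  ]
}}

```text
time: 5.15
position: [0.5785, 0.0879, 0.2047]
tool_rot: [0.999, -0.044, -0.005, -0.002]
ft_force: [-0.1, 0.6, -0.3]
grip_width: 0.0859
```

Run:
```python
from h import *
o=robot.get_obs(); print(o['position'],o['tool_rot'])
c=snap('top','t2.png'); 
for b in blobs(c,(172,8),box=(345,225,380,270)): print('ball',b[0],b[1],pix2w(c,*b[0],.092))
c=snap('wrist','w2.png'); print(w2pix(c,[.566,.080,.103]))
for b in blobs(c,(5,18),150,60,60): print('or',b[0],b[1],pix2w(c,*b[0],.103))
cv2.imwrite('pics/w2.png',np.hstack([cv2.imread('pics/w2.png')[:300,100:540],cv2.resize(cv2.imread('pics/t2.png')[150:290,320:440],(257,300))]))
```

```text
[0.57845423 0.08785503 0.20466584] [ 0.99903029 -0.04364385 -0.00538734 -0.00216025]
ball [365.81818182 227.03030303] 66 [ 0.45117495 -0.10016706  0.092     ]
(np.float64(309.67901796510085), np.float64(215.32562672293815))
or [352.64285714  40.5625    ] 112 [0.60904672 0.2071821  0.103     ]
or [351.24657534 144.2739726 ] 73 [0.60356564 0.13474803 0.103     ]
or [308.72       213.69935484] 775 [0.56535296 0.08146578 0.103     ]
```

View pics/w2.png

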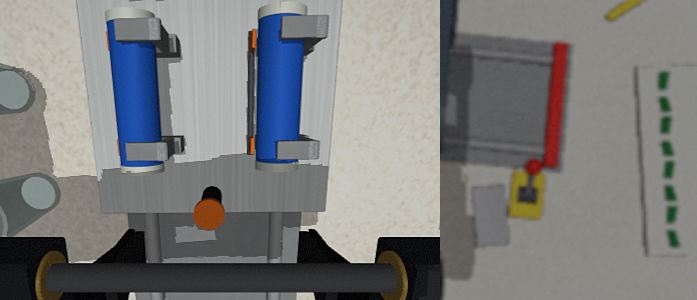

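The right panel shows the lever ball swung over to the rail, at x=0.451, which is 76 mm of travel. The handle cap is at (0.5655, 0.081). The clips have hooks on +x and orange leaves on -x, and their middles are open.

Emit:
{"fn": "carry_out", "kwargs": {
  "squeeze": 25,
  "steps": [
    [[-1, -0.5, -2], 0, 0],
    [[-0.3, -0.2, -3], 0, 0],
    [[0, 0, -3], 0, 0.2],
    [[0, 0, -2.5], 0, 0.4],
    [[0, 0, -1.5], 0, 0.6],
    [[0, 0, -0.3], 0, 1],
    [[0, 0, 0], 0, 1],
    [[0, 0, 0], 0, 1],
    [[0, 0, 0], 0, 1],
    [[0, 0, 0], 0, 1]
  ]
}}

```text
time: 6.25
position: [0.5613, 0.0685, 0.0834]
tool_rot: [0.999, -0.049, -0.003, -0.001]
ft_force: [-0.9, -0.9, -0.1]
grip_width: 0.0312
```

Emit:
{"fn": "carry_out", "kwargs": {
  "steps": [
    [[0, 0, 0], 0, 0.5],
    [[0, 0, 0], 0, 0.5],
    [[0.3, 0.6, 0.1], 0, 0.5],
    [[0.1, 0.6, 0], 0, 0.5],
    [[0, 0, 0], 0, 1],
    [[0, 0, 0], 0, 1],
    [[0, 0, 0], 0, 1],
    [[0, 0, 0], 0, 1],
    [[0, 0, 0], 0, 1]
  ]
}}

```text
time: 7.15
position: [0.5656, 0.0826, 0.086]
tool_rot: [0.999, -0.048, -0.002, -0.001]
ft_force: [0.8, 0.5, 0.8]
grip_width: 0.0191
```

Emit:
{"fn": "carry_out", "kwargs": {
  "steps": [
    [[-0.1, -1, 0], 0, 1],
    [[-0.2, -2, 0], 0, 1],
    [[-0.2, -2, 0], 0, 1],
    [[-0.2, -2.2, 0], 0, 1],
    [[-0.2, -2.2, 0], 0, 1],
    [[-0.2, -2.2, 0], 0, 1],
    [[-0.2, -2.2, 0], 0, 1],
    [[-0.1, -1.5, 0], 0, 1],
    [[-0.1, -1, 0], 0, 1],
    [[0, -0.5, 0], 0, 1]
  ]
}}

```text
time: 8.15
position: [0.5529, -0.0832, 0.0861]
tool_rot: [0.999, -0.051, 0.002, -0.008]
ft_force: [-0.2, 3.0, 2.4]
grip_width: 0.0194
```

Emit:
{"fn": "carry_out", "kwargs": {
  "steps": [
    [[0, -0.7, 0], 0, 1],
    [[-0.1, -0.6, 0], 0, 1],
    [[0, -0.5, 0], 0, 1],
    [[0, -0.5, 0], 0, 1],
    [[0, -0.4, 0], 0, 1]
  ]
}}

```text
time: 8.65
position: [0.5518, -0.0981, 0.0861]
tool_rot: [0.998, -0.055, 0.001, -0.02]
ft_force: [3.2, 12.6, 1.7]
grip_width: 0.0195
```

Emit:
{"fn": "carry_out", "kwargs": {
  "steps": [
    [[0, 0.2, 0], 0, 0.5],
    [[0, 0, 0], 0, 0.2],
    [[0, 0, 0], 0, 0],
    [[0, 0, 3], 0, 0],
    [[0, 0, 4], 0, 0],
    [[0, 0, 4], 0, 0],
    [[0.2, 1.5, 4], 0, 0],
    [[0.3, 2, 3], 0.5, 0],
    [[0, 1, 0], 0, 0],
    [[0, 0, 0], 0, 0]
  ]
}}

```text
time: 9.65
position: [0.5554, -0.0552, 0.2715]
tool_rot: [0.999, -0.052, 0.001, -0.016]
ft_force: [-0.0, 0.2, -0.0]
grip_width: 0.085
```

Run:
```python
from h import *
np.set_printoptions(precision=4,suppress=True)
o=robot.get_obs(); print(o['position'],o['tool_rot'])
c=snap('wrist','w3.png')
for b in blobs(c,(100,125),amin=500): print('blue',b[0],b[1],pix2w(c,*b[2][0],.083),b[2][2], [pix2w(c,*p,.083)[:2].round(3).tolist() for p in cv2.boxPoints(b[2])])
for b in blobs(c,(5,18),150,60,200): print('or',b[0],b[1],pix2w(c,*b[0],.103))
for b in blobs(snap('top','t3.png'),(45,85),80,30,5,box=(390,150,500,300)): print('g',pix2w(load('top0'),*b[0],.029)[:2])
```

```text
[ 0.5554 -0.0552  0.2715] [ 0.9985 -0.0517  0.001  -0.0158]
blue [254.423   21.4071] 1071 [0.5104 0.1133 0.083 ] 86.42366790771484 [[0.495, 0.134], [0.53, 0.133], [0.527, 0.092], [0.49, 0.093]]
blue [372.2029  17.3724] 956 [0.6247 0.1044 0.083 ] 90.0 [[0.608, 0.122], [0.643, 0.119], [0.642, 0.086], [0.606, 0.09]]
blue [372.715  137.3028] 3081 [ 0.6167 -0.0077  0.083 ] 90.0 [[0.603, 0.047], [0.638, 0.044], [0.632, -0.068], [0.594, -0.064]]
blue [263.8343 142.5573] 2801 [ 0.5024 -0.0003  0.083 ] 85.33314514160156 [[0.488, 0.054], [0.523, 0.053], [0.518, -0.059], [0.48, -0.058]]
or [321.9875 231.6798] 481 [ 0.5519 -0.0981  0.103 ]
g [ 0.5948 -0.3764]
g [ 0.5908 -0.2938]
g [ 0.558  -0.3786]
g [ 0.5531 -0.2958]
g [ 0.5222 -0.2972]
g [ 0.5267 -0.3798]
g [ 0.4874 -0.2986]
g [ 0.4909 -0.3823]
g [ 0.4604 -0.384 ]
g [ 0.455  -0.3014]
g [ 0.4191 -0.303 ]
g [ 0.4237 -0.3862]
g [ 0.3874 -0.3054]
g [ 0.3925 -0.3883]
g [ 0.3569 -0.39  ]
g [ 0.3516 -0.3074]
```

View pics/w3.png

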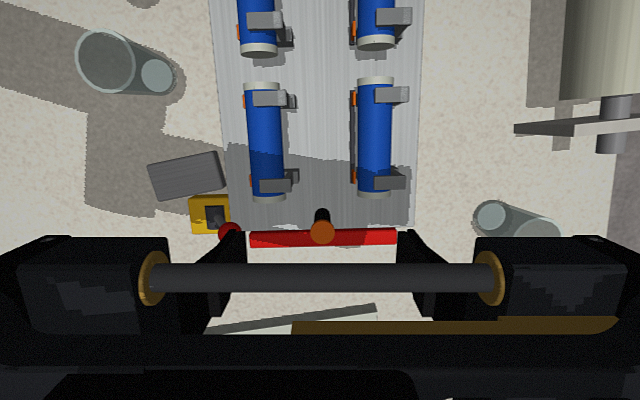

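Carriage is at the red stop: the handle moved from (0.5655,0.081) to (0.552,-0.098), about 180 mm. The tubes are still clipped in and the lever is still in hold. Next is the near tube at (0.501, 0.000).

Emit:
{"fn": "carry_out", "kwargs": {
  "steps": [
    [[-2, 2, -2], 1.4, 0],
    [[-2, 2, -3], 0, 0],
    [[-1.4, 1.5, -3], 0, 0],
    [[0, 0, -3], 0, 0],
    [[0, 0, -2.5], 0, 0],
    [[0, 0, 0], 0, 0],
    [[0, 0, 0], 0, 0]
  ]
}}

```text
time: 10.45
position: [0.4939, -0.0043, 0.1236]
tool_rot: [0.999, -0.043, -0.007, -0.015]
ft_force: [-0.1, 0.6, 0.6]
grip_width: 0.0869
```

Emit:
{"fn": "carry_out", "kwargs": {
  "squeeze": 20,
  "steps": [
    [[0.4, 0.2, -1], 0, 0],
    [[0.2, 0.1, -1], 0, 0],
    [[0, 0, -0.9], 0, 0],
    [[0, 0, -0.5], 0, 0],
    [[0, 0, 0], 0, 0.3],
    [[0, 0, 0], 0, 0.3]
  ]
}}

```text
time: 11.05
position: [0.5034, -0.0027, 0.089]
tool_rot: [0.999, -0.043, -0.004, -0.015]
ft_force: [1.1, 0.1, 0.6]
grip_width: 0.0778
```

Run:
```python
from h import *
print(robot.get_obs()['position'])
c=snap('wrist','w4.png')
```

```text
[ 0.50339399 -0.00273381  0.08901625]
```

View pics/w4.png

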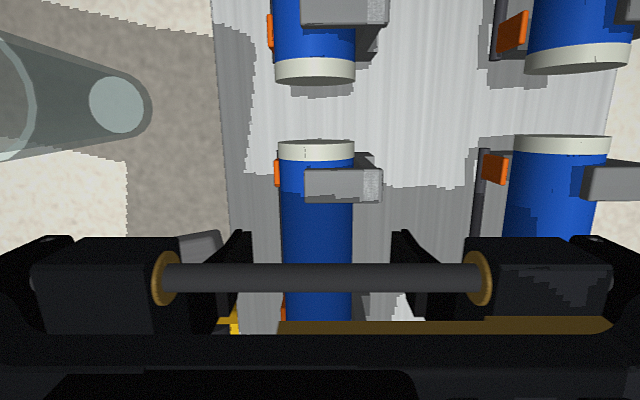

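The tube, at column 317, sits centred between the fingers, which are at about 245 and 393.

Emit:
{"fn": "carry_out", "kwargs": {
  "squeeze": 20,
  "steps": [
    [[-0.1, 0.2, -0.3], 0, 0.4],
    [[0, 0, 0], 0, 0.6],
    [[0, 0, 0], 0, 0.8],
    [[0, 0, 0], 0, 1],
    [[0, 0, 0], 0, 1],
    [[0, 0, 0], 0, 1],
    [[0, 0, 0], 0, 1]
  ]
}}

```text
time: 11.8
position: [0.5026, -0.0005, 0.0869]
tool_rot: [0.999, -0.043, -0.003, -0.014]
ft_force: [0.7, -0.2, -0.5]
grip_width: 0.0353
```

Emit:
{"fn": "carry_out", "kwargs": {
  "steps": [
    [[-0.5, 0, 0], 0, 1],
    [[-0.6, 0.1, 0], 0, 1],
    [[-0.6, 0, 0], 0, 1],
    [[-0.6, 0.1, 0], 0, 1],
    [[-0.6, 0, 0], 0, 1],
    [[-0.6, 0.1, 0], 0, 1],
    [[-0.4, 0, 0], 0, 1],
    [[0, 0, 0], 0, 1]
  ]
}}

```text
time: 12.6
position: [0.4822, -0.0018, 0.0921]
tool_rot: [0.999, -0.045, 0.022, -0.01]
ft_force: [2.7, 1.5, 5.6]
grip_width: 0.0353
```

Emit:
{"fn": "carry_out", "kwargs": {
  "steps": [
    [[-0.6, 0, 0], 0, 1],
    [[-0.6, 0.1, 0], 0, 1],
    [[-0.5, 0, 0], 0, 1],
    [[-0.4, 0, 0], 0, 1],
    [[0, 0, 0], 0, 1]
  ]
}}

```text
time: 13.1
position: [0.4687, -0.003, 0.0958]
tool_rot: [0.998, -0.046, 0.033, -0.008]
ft_force: [2.1, 0.1, 5.5]
grip_width: 0.0353
```

Emit:
{"fn": "carry_out", "kwargs": {
  "steps": [
    [[-0.2, 0, 0.6], 0, 1],
    [[0, 0, 1], 0, 1],
    [[0, 0, 1.5], 0, 1],
    [[0, 0, 2], 0, 1],
    [[0, 0, 2], 0, 1],
    [[0, 0, 1], 0, 1],
    [[0, 0, 0], 0, 1]
  ]
}}

```text
time: 13.8
position: [0.4429, 0.002, 0.1736]
tool_rot: [0.999, -0.044, 0.006, -0.013]
ft_force: [-0.6, -0.3, -1.4]
grip_width: 0.0355
```

Emit:
{"fn": "carry_out", "kwargs": {
  "steps": [
    [[1, -3, 0], 2, 1],
    [[1.5, -4, 0], 3, 1],
    [[1.5, -4, 0], 3, 1],
    [[1.5, -4, 0], 0, 1],
    [[1.5, -4, 0], 0, 1],
    [[1.5, -4, 0], 0, 1],
    [[1.5, -4, 0], 0, 1],
    [[1.5, -3.5, 0], 0, 1],
    [[1, -2, -2], 0, 1],
    [[0, 0, -1], 0, 1]
  ]
}}

```text
time: 14.8
position: [0.5462, -0.3243, 0.1282]
tool_rot: [0.999, 0.032, -0.022, -0.028]
ft_force: [0.3, 0.1, -1.0]
grip_width: 0.0357
```

```bash
cat >> h.py <<'E'
def tray(f='tt.png'):
    c=snap('top',f); g=np.array([pix2w(c,*b[0],.029)[:2] for b in blobs(c,(45,85),80,30,5,box=(380,150,520,300))]); return c,g
def tubes_top(c,box=(380,150,520,300)):
    return [(pix2w(c,*b[2][0],.030)[:2].round(4),b[1],b[2][1]) for b in blobs(c,(100,125),amin=30,box=box)]
E
python3 - <<'E'
from h import *
np.set_printoptions(precision=4,suppress=True)
o=robot.get_obs(); print(o['position'],o['tool_rot'])
c,g=tray('t4.png'); print(g)
c=snap('wrist','w5.png')
for L in ([.574,-.336],[.507,-.3395]):
  for d in (42,-42):
    y=np.array([-.052,.9986]); p=np.array(L)+d/1000*y; print(w2pix(c,[*p,.0265]))
print([(b[0].round(1).tolist(),b[1],pix2w(c,*b[0],.029)[:2]) for b in blobs(c,(45,85),80,30,40)])
E
```

```text
[ 0.5462 -0.3243  0.1282] [ 0.9989  0.0316 -0.0215 -0.0275]
[[ 0.5892 -0.2942]]
(np.float64(362.94954233018626), np.float64(182.484708440407))
(np.float64(358.87387953204023), np.float64(280.0120232280224))
(np.float64(278.895386299511), np.float64(180.85899027254052))
(np.float64(280.51565164346476), np.float64(277.49766452624516))
[([103.1, 181.2], np.int32(750), array([ 0.3614, -0.3077])), ([145.6, 182.2], np.int32(250), array([ 0.3968, -0.306 ])), ([180.9, 182.3], np.int32(675), array([ 0.4259, -0.304 ])), ([224.1, 182.9], np.int32(359), array([ 0.4612, -0.302 ])), ([260.5, 183.3], np.int32(600), array([ 0.4906, -0.3002])), ([387.0, 185.0], np.int32(593), array([ 0.5905, -0.2943]))]
```

View pics/w5.png

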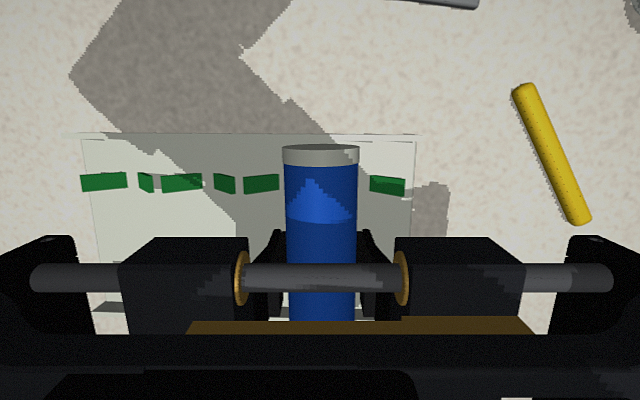

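The tray hasn't moved (its saddles match the first reading). The tube hangs level between the fingers, and lane 1 is at columns 359–363, to the right of it.

Emit:
{"fn": "carry_out", "kwargs": {
  "steps": [
    [[1, -0.5, -1], 0, 1],
    [[0.8, -0.4, -1.5], 0, 1],
    [[0.6, -0.2, -1.5], 0, 1],
    [[0, 0, -1], 0, 1],
    [[0, 0, 0], 0, 1],
    [[0, 0, 0], 0, 1]
  ]
}}

```text
time: 15.5
position: [0.5684, -0.3256, 0.0727]
tool_rot: [0.999, 0.035, -0.026, -0.033]
ft_force: [-0.1, -0.1, -1.2]
grip_width: 0.0354
```

Emit:
{"fn": "carry_out", "kwargs": {
  "steps": [
    [[0.3, -0.5, -1], 0, 1],
    [[0.2, -0.4, -0.8], 0, 1],
    [[0, 0, -0.7], 0, 1],
    [[0, 0, -0.4], 0, 1],
    [[0, 0, 0], 0, 1]
  ]
}}

```text
time: 16.0
position: [0.574, -0.336, 0.0425]
tool_rot: [0.999, 0.035, -0.026, -0.032]
ft_force: [-0.3, -0.0, -0.7]
grip_width: 0.0355
```

Emit:
{"fn": "carry_out", "kwargs": {
  "steps": [
    [[0, 0, -0.3], 0, 1],
    [[0, 0, -0.3], 0, 1],
    [[0, 0, -0.2], 0, 1],
    [[0, 0, 0], 0, 1]
  ]
}}

```text
time: 16.4
position: [0.5748, -0.3364, 0.0349]
tool_rot: [0.999, 0.035, -0.025, -0.031]
ft_force: [-1.2, -0.9, 0.5]
grip_width: 0.0358
```

Emit:
{"fn": "carry_out", "kwargs": {
  "steps": [
    [[-0.1, 0, -0.2], 0, 1],
    [[0, 0, -0.2], 0, 1],
    [[0, 0, 0], 0, 1]
  ]
}}

```text
time: 16.7
position: [0.576, -0.3369, 0.0334]
tool_rot: [0.999, 0.035, -0.022, -0.03]
ft_force: [-1.4, -0.1, 1.1]
grip_width: 0.0357
```

Emit:
{"fn": "carry_out", "kwargs": {
  "steps": [
    [[0, 0, 0], 0, 0.5],
    [[0, 0, 0], 0, 0.4],
    [[0, 0, 0], 0, 0.35],
    [[0, 0, 0.5], 0, 0.35],
    [[0, 0, 2], 0, 0.35],
    [[0, 0, 4], 0, 0.35],
    [[0, 0, 4], 0, 0.3],
    [[-1, 2, 3], -3, 0],
    [[-1, 4, 1], -4, 0],
    [[0, 4, 0], 0, 0]
  ]
}}

```text
time: 17.7
position: [0.5531, -0.2398, 0.182]
tool_rot: [0.999, -0.033, -0.02, -0.032]
ft_force: [-0.1, 0.8, 0.3]
grip_width: 0.0775
```

Run:
```python
from h import *
np.set_printoptions(precision=4,suppress=True)
o=robot.get_obs(); print(o['position'],o['tool_rot'])
c,g=tray('t5.png'); print(g, tubes_top(c))
cv2.imwrite('pics/t5c.png',cv2.resize(cv2.imread('pics/t5.png')[130:290,200:500],(750,400)))
```

```text
[ 0.5531 -0.2398  0.182 ] [ 0.9988 -0.0325 -0.0202 -0.0316]
[[ 0.5548 -0.3813]
 [ 0.4531 -0.3831]
 [ 0.4285 -0.3834]
 [ 0.3934 -0.3869]
 [ 0.3569 -0.39  ]] [(array([ 0.5759, -0.3796]), np.int32(70), (8.0, 9.0))]
```

View pics/t5c.png

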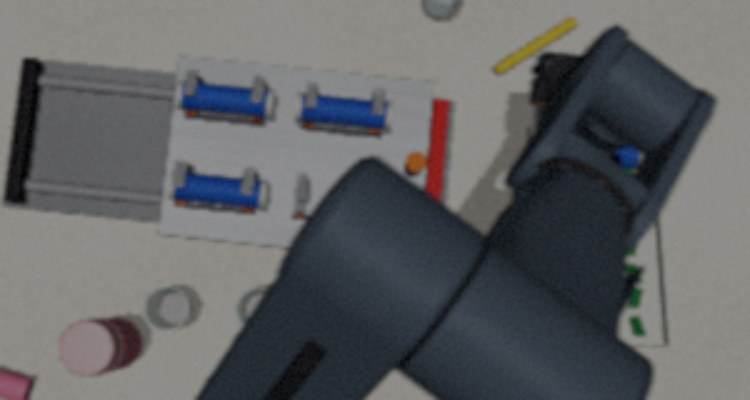

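Emit:
{"fn": "carry_out", "kwargs": {
  "steps": [
    [[1, 4, 0], -0.8, 0],
    [[1, 4, 0], 0, 0],
    [[1, 4, 0], 0, 0],
    [[1, 4, 0], 0, 0],
    [[1, 3.5, 0], 0, 0],
    [[0.7, 2, -1], 0, 0],
    [[0.3, 0.5, -2], 0, 0],
    [[0, 0, -1], 0, 0],
    [[0, 0, 0], 0, 0],
    [[0, 0, 0], 0, 0]
  ]
}}

```text
time: 18.75
position: [0.6135, -0.0027, 0.1446]
tool_rot: [0.999, -0.035, -0.019, -0.034]
ft_force: [0.1, -0.1, -0.3]
grip_width: 0.0869
```

```bash
cat >> h.py <<'E'
def wr(f='ww.png'):
    np.set_printoptions(precision=4,suppress=True); o=robot.get_obs(); print(o['position'],o['tool_rot'])
    c=snap('wrist',f)
    for b in blobs(c,(100,125),amin=500): print('blue',b[0].round(),b[1],pix2w(c,*b[2][0],.083)[:2],[pix2w(c,*p,.083)[:2].round(3).tolist() for p in cv2.boxPoints(b[2])])
    return c
E
python3 - <<'E'
from h import *
wr('w6.png')
c,g=tray('t6.png'); print(g,tubes_top(c))
E
```

```text
[ 0.6135 -0.0027  0.1446] [ 0.9986 -0.0355 -0.0194 -0.0337]
blue [147.  25.] 3269 [0.5117 0.1339] [[0.493, 0.151], [0.536, 0.148], [0.531, 0.116], [0.486, 0.12]]
blue [329.  39.] 4124 [0.626  0.1149] [[0.61, 0.141], [0.645, 0.138], [0.643, 0.087], [0.606, 0.09]]
blue [152.  87.] 1041 [0.5094 0.0989] [[0.487, 0.096], [0.49, 0.107], [0.531, 0.102], [0.529, 0.091]]
blue [328. 217.] 4351 [0.6183 0.0093] [[0.603, 0.045], [0.638, 0.042], [0.635, -0.028], [0.597, -0.026]]
blue [322. 300.] 609 [ 0.6124 -0.0602] [[0.594, -0.07], [0.596, -0.049], [0.63, -0.051], [0.629, -0.071]]
[[ 0.602  -0.3779]
 [ 0.5969 -0.2939]
 [ 0.5537 -0.3801]
 [ 0.5494 -0.2977]
 [ 0.5229 -0.2974]
 [ 0.5273 -0.3799]
 [ 0.4865 -0.2993]
 [ 0.4904 -0.3826]
 [ 0.4604 -0.384 ]
 [ 0.4543 -0.3015]
 [ 0.4193 -0.3035]
 [ 0.4237 -0.3862]
 [ 0.3884 -0.3057]
 [ 0.3927 -0.3882]
 [ 0.3574 -0.3901]
 [ 0.3516 -0.3074]] [(array([ 0.5765, -0.3406]), np.int32(306), (10.136394500732422, 31.301469802856445))]
```

Emit:
{"fn": "carry_out", "kwargs": {
  "squeeze": 20,
  "steps": [
    [[0.2, -0.3, -1.5], 0, 0],
    [[0.1, -0.2, -1.5], 0, 0],
    [[0, 0, -1.2], 0, 0],
    [[0, 0, -0.9], 0, 0.2],
    [[0, 0, 0], 0, 0.3],
    [[0, 0, 0], 0, 0.4]
  ]
}}

```text
time: 19.45
position: [0.6169, -0.011, 0.0896]
tool_rot: [0.999, -0.038, -0.019, -0.033]
ft_force: [-0.0, 0.3, 0.5]
grip_width: 0.0706
```

Emit:
{"fn": "carry_out", "kwargs": {
  "squeeze": 20,
  "steps": [
    [[0, 0.2, -0.3], 0, 0.5],
    [[0, 0, 0], 0, 0.7],
    [[0, 0, 0], 0, 0.9],
    [[0, 0, 0], 0, 1],
    [[0, 0, 0], 0, 1],
    [[0, 0, 0], 0, 1]
  ]
}}

```text
time: 20.05
position: [0.6175, -0.0084, 0.0876]
tool_rot: [0.999, -0.037, -0.018, -0.033]
ft_force: [0.6, 0.2, -1.3]
grip_width: 0.0354
```

Emit:
{"fn": "carry_out", "kwargs": {
  "steps": [
    [[-0.5, 0, 0], 0, 1],
    [[-0.7, 0.1, 0], 0, 1],
    [[-0.7, 0, 0], 0, 1],
    [[-0.7, 0.1, 0], 0, 1],
    [[-0.7, 0, 0], 0, 1],
    [[-0.6, 0.1, 0], 0, 1],
    [[-0.6, 0, 0], 0, 1],
    [[-0.6, 0, 0], 0, 1],
    [[-0.4, 0, 0], 0, 1]
  ]
}}

```text
time: 20.95
position: [0.5836, -0.0096, 0.0973]
tool_rot: [0.999, -0.04, 0.013, -0.029]
ft_force: [2.1, 0.6, 4.8]
grip_width: 0.0356
```

Rolled out by 34 mm; lifting and carrying to lane 2 (0.507, -0.3395).

Emit:
{"fn": "carry_out", "kwargs": {
  "steps": [
    [[-0.2, 0, 0.6], 0, 1],
    [[0, 0, 1], 0, 1],
    [[0, 0, 1.5], 0, 1],
    [[0, 0, 2], 0, 1],
    [[0, 0, 2], 0, 1],
    [[0, -2, 1], 2, 1],
    [[-0.5, -4, 0], 3, 1],
    [[-0.5, -4, 0], 3, 1],
    [[-0.5, -4, 0], 0, 1],
    [[-0.5, -4, 0], 0, 1]
  ]
}}

```text
time: 21.95
position: [0.5398, -0.1839, 0.1782]
tool_rot: [0.999, 0.04, -0.012, -0.035]
ft_force: [0.6, 0.4, -0.8]
grip_width: 0.0358
```

Emit:
{"fn": "carry_out", "kwargs": {
  "steps": [
    [[-0.8, -3.5, 0], -1, 1],
    [[-0.8, -3.5, -1], 0, 1],
    [[-0.8, -3.5, -2], 0, 1],
    [[-0.5, -2.5, -2], 0, 1],
    [[-0.2, -1.2, -2], 0, 1],
    [[0, 0, -1], 0, 1],
    [[0, 0, 0], 0, 1],
    [[0, 0, 0], 0, 1]
  ]
}}

```text
time: 22.75
position: [0.4966, -0.3304, 0.0945]
tool_rot: [0.999, 0.028, -0.021, -0.042]
ft_force: [-0.1, 0.1, -1.2]
grip_width: 0.0353
```

```bash
cat >> h.py <<'E'
def lanes_w(f='wl.png'):
    np.set_printoptions(precision=4,suppress=True); o=robot.get_obs(); print(o['position'],o['tool_rot'])
    c=snap('wrist',f); print(np.array([pix2w(c,*b[0],.029)[:2] for b in blobs(c,(45,85),80,30,80)]))
    print('tubes',[(pix2w(c,*b[0],.035)[:2],b[1]) for b in blobs(c,(100,125),amin=400)])
E
python3 -c "
from h import *; lanes_w('w7.png')"
```

```text
[ 0.4966 -0.3304  0.0945] [ 0.9985  0.0282 -0.0212 -0.0415]
[[ 0.3602 -0.3084]
 [ 0.3953 -0.3064]
 [ 0.4242 -0.3046]
 [ 0.4583 -0.3025]
 [ 0.5269 -0.299 ]
 [ 0.5491 -0.2981]
 [ 0.598  -0.2956]
 [ 0.4704 -0.3871]]
tubes [(array([ 0.4935, -0.3166]), np.int32(7131)), (array([ 0.5723, -0.3063]), np.int32(3452)), (array([ 0.4974, -0.3863]), np.int32(1911))]
```

Emit:
{"fn": "carry_out", "kwargs": {
  "steps": [
    [[0.5, -0.4, -1.2], 0, 1],
    [[0.4, -0.3, -1.2], 0, 1],
    [[0.1, -0.1, -1], 0, 1],
    [[0, 0, -0.6], 0, 1],
    [[0, 0, 0], 0, 1]
  ]
}}

```text
time: 23.3
position: [0.5098, -0.3366, 0.0535]
tool_rot: [0.999, 0.031, -0.02, -0.04]
ft_force: [-0.9, 0.7, -1.3]
grip_width: 0.0357
```

Emit:
{"fn": "carry_out", "kwargs": {
  "steps": [
    [[-0.2, -0.2, -0.6], 0, 1],
    [[0, 0, -0.5], 0, 1],
    [[0, 0, -0.3], 0, 1],
    [[0, 0, -0.2], 0, 1],
    [[0, 0, 0], 0, 1]
  ]
}}

```text
time: 23.8
position: [0.5073, -0.3388, 0.036]
tool_rot: [0.999, 0.03, -0.02, -0.041]
ft_force: [0.8, -0.8, -1.1]
grip_width: 0.0355
```

Emit:
{"fn": "carry_out", "kwargs": {
  "steps": [
    [[0, 0, -0.2], 0, 1],
    [[0, 0, -0.1], 0, 1],
    [[0, 0, 0], 0, 1]
  ]
}}

```text
time: 24.1
position: [0.5083, -0.3394, 0.0339]
tool_rot: [0.999, 0.031, -0.019, -0.04]
ft_force: [0.5, -0.5, -1.4]
grip_width: 0.0354
```

Emit:
{"fn": "carry_out", "kwargs": {
  "steps": [
    [[0, 0, -0.15], 0, 1],
    [[0, 0, -0.1], 0, 1],
    [[0, 0, 0], 0, 1]
  ]
}}

```text
time: 24.4
position: [0.5088, -0.3396, 0.0332]
tool_rot: [0.999, 0.031, -0.019, -0.039]
ft_force: [-0.8, -0.2, -0.7]
grip_width: 0.0355
```

Contact has begun: z movement is slowing, the load is coming off, and the height matches seated. Releasing.

Emit:
{"fn": "carry_out", "kwargs": {
  "steps": [
    [[0, 0, -0.1], 0, 1],
    [[0, 0, 0], 0, 0.5],
    [[0, 0, 0], 0, 0.4],
    [[0, 0, 0], 0, 0.35],
    [[0, 0, 0.5], 0, 0.35],
    [[0, 0, 2], 0, 0.35],
    [[0, 0, 4], 0, 0.35],
    [[0, 0, 4], 0, 0.3],
    [[-0.5, 3, 3], -3, 0],
    [[0, 4, 0], -4, 0]
  ]
}}

```text
time: 25.4
position: [0.5035, -0.273, 0.1708]
tool_rot: [0.998, -0.035, -0.015, -0.04]
ft_force: [1.5, -0.5, 0.4]
grip_width: 0.0698
```

Emit:
{"fn": "carry_out", "kwargs": {
  "steps": [
    [[0, 4.5, 0], -0.5, 0],
    [[0.2, 4.5, 0], 0, 0],
    [[0.2, 4.5, 0], 0, 0],
    [[0.2, 4.5, 0], 0, 0],
    [[0.2, 4.5, 0], 0, 0],
    [[0.2, 4.5, 0], 0, 0],
    [[0.2, 4.5, 0], 0, 0],
    [[0.2, 4.5, 0], 0, 0],
    [[0, 1, 0], 0, 0],
    [[0, 0, 0], 0, 0]
  ]
}}

```text
time: 26.4
position: [0.5165, 0.1125, 0.1768]
tool_rot: [0.998, -0.04, -0.009, -0.038]
ft_force: [0.6, -0.9, 0.1]
grip_width: 0.0868
```

Run:
```python
from h import *
wr('w8.png')
c,g=tray('t8.png'); print(g,tubes_top(c))
```

```text
[0.5165 0.1125 0.1768] [ 0.9984 -0.0402 -0.0094 -0.0381]
blue [464. 170.] 6621 [0.628  0.1421] [[0.603, 0.085], [0.613, 0.199], [0.65, 0.194], [0.645, 0.079]]
blue [314. 176.] 5330 [0.513  0.1458] [[0.499, 0.201], [0.534, 0.198], [0.528, 0.086], [0.49, 0.088]]
[[ 0.6016 -0.3782]
 [ 0.5969 -0.2939]
 [ 0.5544 -0.3801]
 [ 0.5499 -0.2973]
 [ 0.5286 -0.2976]
 [ 0.5336 -0.3811]
 [ 0.4826 -0.3007]
 [ 0.4876 -0.3838]
 [ 0.4604 -0.384 ]
 [ 0.4544 -0.3014]
 [ 0.4193 -0.3035]
 [ 0.4233 -0.3862]
 [ 0.3884 -0.3057]
 [ 0.3925 -0.3883]
 [ 0.3574 -0.3901]
 [ 0.3517 -0.3072]] [(array([ 0.5765, -0.3406]), np.int32(304), (10.069478034973145, 31.322994232177734)), (array([ 0.5083, -0.3422]), np.int32(320), (10.178207397460938, 32.01508712768555))]
```

Both tubes lie in their lanes. Next is tube C at (0.5125, 0.146).

Emit:
{"fn": "carry_out", "kwargs": {
  "squeeze": 20,
  "steps": [
    [[-0.2, 1.5, -1], 0, 0],
    [[-0.2, 1.3, -1.5], 0, 0],
    [[0, 0.4, -1.5], 0, 0],
    [[0, 0, -1], 0, 0],
    [[0, 0, -1], 0, 0],
    [[0, 0, 0], 0, 0]
  ]
}}

```text
time: 27.1
position: [0.5135, 0.138, 0.1124]
tool_rot: [0.998, -0.048, -0.009, -0.038]
ft_force: [-0.1, -0.3, 0.4]
grip_width: 0.0874
```

Emit:
{"fn": "carry_out", "kwargs": {
  "squeeze": 20,
  "steps": [
    [[0, 0.4, -0.8], 0.5, 0],
    [[0, 0.3, -0.8], 0, 0],
    [[0, 0, -0.6], 0, 0.2],
    [[0, 0, -0.2], 0, 0.4],
    [[0, 0, 0], 0, 0.5],
    [[0, 0, 0], 0, 0.5]
  ]
}}

```text
time: 27.7
position: [0.5146, 0.1448, 0.0868]
tool_rot: [0.998, -0.044, -0.009, -0.038]
ft_force: [-0.0, -0.7, -0.1]
grip_width: 0.0631
```

Emit:
{"fn": "carry_out", "kwargs": {
  "steps": [
    [[-0.1, 0, 0], 0, 0.7],
    [[0, 0, 0], 0, 0.9],
    [[0, 0, 0], 0, 1],
    [[0, 0, 0], 0, 1],
    [[0, 0, 0], 0, 1],
    [[0, 0, 0], 0, 1]
  ]
}}

```text
time: 28.3
position: [0.5139, 0.1447, 0.0877]
tool_rot: [0.998, -0.044, -0.008, -0.038]
ft_force: [-0.1, -1.2, -0.6]
grip_width: 0.0358
```

Emit:
{"fn": "carry_out", "kwargs": {
  "steps": [
    [[-0.5, 0, 0], 0, 1],
    [[-0.7, 0.1, 0], 0, 1],
    [[-0.7, 0, 0], 0, 1],
    [[-0.7, 0.1, 0], 0, 1],
    [[-0.7, 0, 0], 0, 1],
    [[-0.6, 0.1, 0], 0, 1],
    [[-0.6, 0, 0], 0, 1],
    [[-0.6, 0, 0], 0, 1],
    [[-0.4, 0, 0], 0, 1]
  ]
}}

```text
time: 29.2
position: [0.4841, 0.1467, 0.0958]
tool_rot: [0.998, -0.045, 0.026, -0.038]
ft_force: [4.0, 0.7, 3.8]
grip_width: 0.0353
```

Emit:
{"fn": "carry_out", "kwargs": {
  "steps": [
    [[-0.5, 0, 0], 0, 1],
    [[-0.2, 0, 0.6], 0, 1],
    [[0, 0, 1], 0, 1],
    [[0, 0, 1.5], 0, 1],
    [[0, 0, 2], 0, 1],
    [[0, 0, 2], 0, 1],
    [[0, -2, 1], 2, 1],
    [[0, -4, 0], 3, 1],
    [[0, -4.5, 0], 3, 1],
    [[0, -4.5, 0], 0, 1]
  ]
}}

```text
time: 30.2
position: [0.4541, -0.0005, 0.1786]
tool_rot: [0.999, 0.034, 0.002, -0.04]
ft_force: [0.1, 0.5, -1.2]
grip_width: 0.0357
```

Emit:
{"fn": "carry_out", "kwargs": {
  "steps": [
    [[-0.1, -4.5, 0], 0, 1],
    [[-0.1, -4.5, 0], 0, 1],
    [[-0.1, -4.5, 0], 0, 1],
    [[-0.1, -4.5, 0], 0, 1],
    [[-0.1, -4.5, 0], 0, 1],
    [[0, -4, 0], 0, 1],
    [[0, -2, -1], 0, 1],
    [[0, -0.5, -2], 0, 1],
    [[0, 0, -2], 0, 1],
    [[0, 0, 0], 0, 1]
  ]
}}

```text
time: 31.2
position: [0.4309, -0.2944, 0.1244]
tool_rot: [0.998, 0.031, -0.014, -0.054]
ft_force: [-0.1, 0.3, -1.2]
grip_width: 0.0358
```

```bash
python3 -c "
from h import *; lanes_w('w9.png')"
```

```text
[ 0.4309 -0.2944  0.1244] [ 0.998   0.0305 -0.0137 -0.0536]
[[ 0.357  -0.306 ]
 [ 0.3881 -0.3027]
 [ 0.4813 -0.3012]
 [ 0.5478 -0.2941]
 [ 0.5296 -0.296 ]
 [ 0.5982 -0.2952]]
tubes [(array([ 0.4278, -0.2848]), np.int32(7234)), (array([ 0.5032, -0.2944]), np.int32(700)), (array([ 0.5735, -0.2963]), np.int32(1192)), (array([ 0.4335, -0.3645]), np.int32(1912))]
```

Emit:
{"fn": "carry_out", "kwargs": {
  "steps": [
    [[0.3, -1.5, -1], 0, 1],
    [[0.3, -1.5, -1.5], 0, 1],
    [[0.2, -1, -1.5], 0, 1],
    [[0, -0.3, -1.2], 0, 1],
    [[0, 0, -0.8], 0, 1],
    [[0, 0, 0], 0, 1]
  ]
}}

```text
time: 31.85
position: [0.4415, -0.3388, 0.0647]
tool_rot: [0.998, 0.033, -0.013, -0.052]
ft_force: [0.8, 0.5, -1.8]
grip_width: 0.0352
```

Emit:
{"fn": "carry_out", "kwargs": {
  "steps": [
    [[-0.1, -0.2, -0.8], 0, 1],
    [[0, -0.1, -0.7], 0, 1],
    [[0, 0, -0.5], 0, 1],
    [[0, 0, -0.4], 0, 1],
    [[0, 0, -0.2], 0, 1],
    [[0, 0, 0], 0, 1]
  ]
}}

```text
time: 32.45
position: [0.4406, -0.3409, 0.0377]
tool_rot: [0.998, 0.034, -0.012, -0.052]
ft_force: [0.7, 0.2, 0.6]
grip_width: 0.0352
```

Emit:
{"fn": "carry_out", "kwargs": {
  "steps": [
    [[0, -0.1, -0.2], 0, 1],
    [[0, 0, -0.2], 0, 1],
    [[0, 0, -0.1], 0, 1],
    [[0, 0, 0], 0, 1]
  ]
}}

```text
time: 32.85
position: [0.4405, -0.3421, 0.0338]
tool_rot: [0.998, 0.034, -0.012, -0.052]
ft_force: [-0.2, 0.1, 1.4]
grip_width: 0.0356
```

Emit:
{"fn": "carry_out", "kwargs": {
  "steps": [
    [[0, 0, -0.1], 0, 1],
    [[0, 0, 0], 0, 0.5],
    [[0, 0, 0], 0, 0.4],
    [[0, 0, 0], 0, 0.35],
    [[0, 0, 0.5], 0, 0.35],
    [[0, 0, 2], 0, 0.35],
    [[0, 0, 4], 0, 0.35],
    [[0, 0, 4], 0, 0.3],
    [[0.5, 3, 3], -3, 0],
    [[2, 4, 0], -4, 0]
  ]
}}

```text
time: 33.85
position: [0.4658, -0.2757, 0.1725]
tool_rot: [0.998, -0.033, -0.007, -0.051]
ft_force: [1.0, -0.1, -0.6]
grip_width: 0.0697
```

Emit:
{"fn": "carry_out", "kwargs": {
  "steps": [
    [[2, 4.4, 0], -0.5, 0],
    [[2, 4.4, 0], 0, 0],
    [[2, 4.4, 0], 0, 0],
    [[2, 4.4, 0], 0, 0],
    [[2, 4.4, 0], 0, 0],
    [[2, 4.4, 0], 0, 0],
    [[2, 4.4, 0], 0, 0],
    [[1.5, 4.4, 0], 0, 0],
    [[0, 1, 0], 0, 0],
    [[0, 0, 0], 0, 0]
  ]
}}

```text
time: 34.85
position: [0.627, 0.1037, 0.1784]
tool_rot: [0.998, -0.036, -0.001, -0.049]
ft_force: [-0.2, -0.4, -0.4]
grip_width: 0.0868
```

Run:
```python
from h import *
wr('w10.png')
c,g=tray('t10.png'); print(g,tubes_top(c))
```

```text
[0.627  0.1037 0.1784] [ 0.9981 -0.0362 -0.001  -0.0494]
blue [317. 172.] 5248 [0.6276 0.1416] [[0.614, 0.197], [0.649, 0.194], [0.642, 0.082], [0.605, 0.084]]
[[ 0.602  -0.2884]
 [ 0.6051 -0.3714]
 [ 0.5542 -0.2906]
 [ 0.5599 -0.3742]
 [ 0.5342 -0.2933]
 [ 0.5396 -0.3758]
 [ 0.4913 -0.3774]
 [ 0.4864 -0.294 ]
 [ 0.4717 -0.3793]
 [ 0.4667 -0.2967]
 [ 0.4182 -0.2994]
 [ 0.4239 -0.3815]
 [ 0.3933 -0.2992]
 [ 0.3978 -0.3815]
 [ 0.3573 -0.3013]
 [ 0.362  -0.384 ]] [(array([ 0.5813, -0.3342]), np.int32(313), (10.0, 31.0)), (array([ 0.5128, -0.3354]), np.int32(305), (10.0, 32.0)), (array([ 0.4452, -0.3381]), np.int32(314), (10.0, 32.0))]
```

Three tubes are in the lanes. The tray has shifted about 6 mm, so I'll re-measure it before placing. Next is tube D at (0.6275, 0.1415).

Emit:
{"fn": "carry_out", "kwargs": {
  "steps": [
    [[0, 1.5, -1], -0.3, 0],
    [[0, 1.5, -1.5], 0, 0],
    [[0, 0.4, -1.5], 0, 0],
    [[0, 0.1, -1], 0, 0],
    [[0, 0, -1], 0, 0],
    [[0, 0, 0], 0, 0]
  ]
}}

```text
time: 35.55
position: [0.6254, 0.131, 0.1143]
tool_rot: [0.998, -0.047, -0.002, -0.049]
ft_force: [-0.8, -0.2, 0.0]
grip_width: 0.0867
```

Emit:
{"fn": "carry_out", "kwargs": {
  "squeeze": 20,
  "steps": [
    [[0.1, 0.5, -0.8], 0.8, 0],
    [[0.1, 0.5, -0.8], 0, 0],
    [[0, 0, -0.6], 0, 0.2],
    [[0, 0, -0.4], 0, 0.4],
    [[0, 0, 0], 0, 0.5],
    [[0, 0, 0], 0, 0.5]
  ]
}}

```text
time: 36.15
position: [0.6287, 0.1408, 0.0869]
tool_rot: [0.998, -0.041, -0.001, -0.049]
ft_force: [-0.4, -1.0, -1.3]
grip_width: 0.0628
```

Emit:
{"fn": "carry_out", "kwargs": {
  "steps": [
    [[-0.1, 0, 0], 0, 0.7],
    [[0, 0, 0], 0, 0.9],
    [[0, 0, 0], 0, 1],
    [[0, 0, 0], 0, 1],
    [[0, 0, 0], 0, 1],
    [[0, 0, 0], 0, 1]
  ]
}}

```text
time: 36.75
position: [0.6279, 0.1407, 0.0878]
tool_rot: [0.998, -0.041, -0.0, -0.049]
ft_force: [0.3, -0.3, -0.4]
grip_width: 0.0355
```

Emit:
{"fn": "carry_out", "kwargs": {
  "steps": [
    [[-0.5, 0, 0], 0, 1],
    [[-0.7, 0.1, 0], 0, 1],
    [[-0.7, 0, 0], 0, 1],
    [[-0.7, 0.1, 0], 0, 1],
    [[-0.7, 0, 0], 0, 1],
    [[-0.6, 0.1, 0], 0, 1],
    [[-0.6, 0, 0], 0, 1],
    [[-0.6, 0, 0], 0, 1],
    [[-0.6, 0, 0], 0, 1],
    [[-0.4, 0, 0], 0, 1]
  ]
}}

```text
time: 37.75
position: [0.5855, 0.1423, 0.0979]
tool_rot: [0.998, -0.041, 0.028, -0.049]
ft_force: [-0.4, 0.3, -1.8]
grip_width: 0.0351
```

Emit:
{"fn": "carry_out", "kwargs": {
  "steps": [
    [[0, 0, 0.6], 0, 1],
    [[0, 0, 1], 0, 1],
    [[0, 0, 1.5], 0, 1],
    [[0, 0, 2], 0, 1],
    [[0, 0, 2], 0, 1],
    [[0, -2, 1], 2, 1],
    [[-1, -4, 0], 3, 1],
    [[-1.5, -4.5, 0], 3, 1],
    [[-1.5, -4.5, 0], 0, 1],
    [[-1.5, -4.5, 0], 0, 1]
  ]
}}

```text
time: 38.75
position: [0.5164, -0.0512, 0.1804]
tool_rot: [0.998, 0.038, 0.011, -0.05]
ft_force: [0.6, -0.1, -1.7]
grip_width: 0.0352
```

Emit:
{"fn": "carry_out", "kwargs": {
  "steps": [
    [[-1.5, -4.5, 0], 0, 1],
    [[-1.5, -4.5, 0], 0, 1],
    [[-1.5, -4.5, 0], 0, 1],
    [[-1.5, -4.5, 0], 0, 1],
    [[-1.5, -4, 0], 0, 1],
    [[-1.5, -2, 0], 0, 1],
    [[-0.5, 0, -1], 0, 1],
    [[0, 0, -1], 0, 1],
    [[0, 0, 0], 0, 1]
  ]
}}

```text
time: 39.65
position: [0.4108, -0.3025, 0.1608]
tool_rot: [0.998, 0.034, 0.008, -0.053]
ft_force: [-0.8, -0.5, -1.8]
grip_width: 0.0353
```

```bash
python3 -c "
from h import *; lanes_w('w11.png'); c,g=tray('t11.png'); print(g,tubes_top(c))"
```

```text
[ 0.4108 -0.3025  0.1608] [ 0.998   0.0343  0.008  -0.0528]
[[ 0.3592 -0.3021]
 [ 0.4673 -0.2969]
 [ 0.486  -0.2956]
 [ 0.5524 -0.2917]
 [ 0.5354 -0.2932]
 [ 0.6035 -0.2897]]
tubes [(array([ 0.4161, -0.3007]), np.int32(7795)), (array([ 0.5089, -0.2999]), np.int32(1578)), (array([ 0.5766, -0.3007]), np.int32(1940)), (array([ 0.421 , -0.3922]), np.int32(2011))]
[[ 0.602  -0.2884]
 [ 0.6051 -0.3709]
 [ 0.5542 -0.2906]
 [ 0.5599 -0.3742]
 [ 0.5346 -0.2928]
 [ 0.538  -0.3759]
 [ 0.4916 -0.38  ]
 [ 0.4864 -0.2952]
 [ 0.4663 -0.2963]] [(array([ 0.5813, -0.3342]), np.int32(314), (10.0, 31.0)), (array([ 0.5121, -0.3047]), np.int32(104), (13.0, 10.0)), (array([ 0.4375, -0.3088]), np.int32(70), (15.784103393554688, 6.685032367706299))]
```

Emit:
{"fn": "carry_out", "kwargs": {
  "steps": [
    [[-1, -1, -1], 0, 1],
    [[-1, -1, -2], 0, 1],
    [[-0.8, -1, -2], 0, 1],
    [[-0.3, -0.6, -2], 0, 1],
    [[0, 0, -1.2], 0, 1],
    [[0, 0, 0], 0, 1],
    [[0, 0, 0], 0, 1]
  ]
}}

```text
time: 40.45
position: [0.3811, -0.3376, 0.0763]
tool_rot: [0.998, 0.041, 0.009, -0.051]
ft_force: [0.2, 1.5, -1.1]
grip_width: 0.0354
```

Emit:
{"fn": "carry_out", "kwargs": {
  "steps": [
    [[-0.2, -0.2, -1], -1, 1],
    [[-0.1, -0.2, -1], 0, 1],
    [[0, 0, -0.8], 0, 1],
    [[0, 0, -0.5], 0, 1],
    [[0, 0, -0.2], 0, 1],
    [[0, 0, 0], 0, 1]
  ]
}}

```text
time: 41.05
position: [0.3793, -0.3422, 0.0401]
tool_rot: [0.998, 0.032, 0.01, -0.049]
ft_force: [-0.5, 0.3, -1.2]
grip_width: 0.0356
```

Emit:
{"fn": "carry_out", "kwargs": {
  "steps": [
    [[-0.1, 0, -0.2], 0, 1],
    [[0, 0, -0.2], 0, 1],
    [[0, 0, -0.1], 0, 1],
    [[0, 0, 0], 0, 1]
  ]
}}

```text
time: 41.45
position: [0.3785, -0.3424, 0.0352]
tool_rot: [0.998, 0.033, 0.011, -0.049]
ft_force: [-0.3, -0.4, -0.3]
grip_width: 0.0353
```

Emit:
{"fn": "carry_out", "kwargs": {
  "steps": [
    [[0, 0, -0.15], 0, 1],
    [[0, 0, -0.1], 0, 1],
    [[0, 0, 0], 0, 1]
  ]
}}

```text
time: 41.75
position: [0.3782, -0.3426, 0.0338]
tool_rot: [0.998, 0.033, 0.011, -0.048]
ft_force: [-0.2, 0.2, 0.4]
grip_width: 0.0351
```

Emit:
{"fn": "carry_out", "kwargs": {
  "steps": [
    [[0, 0, -0.1], 0, 1],
    [[0, 0, 0], 0, 0.5],
    [[0, 0, 0], 0, 0.4],
    [[0, 0, 0], 0, 0.35],
    [[0, 0, 0.5], 0, 0.35],
    [[0, 0, 2], 0, 0.35],
    [[0, 0, 4], 0, 0.35],
    [[0, 0, 4], 0, 0.3],
    [[1.5, 2, 3], -3, 0],
    [[3, 4, 0], -4, 0]
  ]
}}

```text
time: 42.75
position: [0.4233, -0.2862, 0.1731]
tool_rot: [0.998, -0.034, 0.015, -0.047]
ft_force: [0.8, -0.2, -0.5]
grip_width: 0.0696
```

Emit:
{"fn": "carry_out", "kwargs": {
  "steps": [
    [[3, 4, 0], -0.5, 0],
    [[3, 4, 0], 0, 0],
    [[3, 4, 0], 0, 0],
    [[2.5, 3, 0], 0, 0],
    [[0, 1, 0], 0, 0],
    [[0, 0, 0], 0, 0]
  ]
}}

```text
time: 43.35
position: [0.543, -0.1179, 0.1774]
tool_rot: [0.998, -0.038, 0.019, -0.045]
ft_force: [-0.6, -0.3, -0.4]
grip_width: 0.0869
```

Run:
```python
from h import *
c=wr('w12.png')
for b in blobs(c,(5,18),150,60,200): print('or',b[0],b[1],pix2w(c,*b[0],.103)[:2])
c,g=tray('t12.png'); print(len(g),tubes_top(c))
```

```text
[ 0.543  -0.1179  0.1774] [ 0.9981 -0.0376  0.0191 -0.0449]
or [327.6197 199.4002] 1007 [ 0.5518 -0.0984]
13 [(array([ 0.5817, -0.3472]), np.int32(221), (10.0, 23.0)), (array([ 0.5128, -0.3354]), np.int32(298), (10.0, 32.0)), (array([ 0.4452, -0.3381]), np.int32(314), (10.0, 32.0)), (array([ 0.377 , -0.3445]), np.int32(323), (10.18477725982666, 32.014793395996094))]
```

Emit:
{"fn": "carry_out", "kwargs": {
  "squeeze": 25,
  "steps": [
    [[0.4, 1, -1], 0, 0],
    [[0.4, 0.8, -2], 0, 0],
    [[0.1, 0.1, -2], 0, 0],
    [[0, 0, -1.5], 0, 0],
    [[0, 0, -0.7], 0, 0],
    [[0, 0, 0], 0, 0.2]
  ]
}}

```text
time: 44.05
position: [0.5496, -0.1064, 0.101]
tool_rot: [0.998, -0.046, 0.019, -0.044]
ft_force: [-0.3, -0.5, 0.7]
grip_width: 0.0838
```

Emit:
{"fn": "carry_out", "kwargs": {
  "squeeze": 25,
  "steps": [
    [[0.2, 0.5, -0.6], 0, 0.3],
    [[0, 0.3, -0.6], 0, 0.5],
    [[0, 0, -0.2], 0, 0.7],
    [[0, 0, 0], 0, 1],
    [[0, 0, 0], 0, 1],
    [[0, 0, 0], 0, 1],
    [[0, 0, 0], 0, 1],
    [[0, 0, 0], 0, 1]
  ]
}}

```text
time: 44.85
position: [0.5528, -0.099, 0.088]
tool_rot: [0.998, -0.047, 0.021, -0.043]
ft_force: [-6.6, -0.5, -0.3]
grip_width: 0.0228
```

Emit:
{"fn": "carry_out", "kwargs": {
  "steps": [
    [[0, 0, 0], 0, 1],
    [[0, 0, 0], 0, 1],
    [[0, 1, 0], 0, 1],
    [[0.1, 2, 0], 0, 1],
    [[0.2, 2, 0], 0, 1],
    [[0.2, 2.2, 0], 0, 1],
    [[0.2, 2.2, 0], 0, 1],
    [[0.2, 2.2, 0], 0, 1],
    [[0.2, 2.2, 0], 0, 1],
    [[0.1, 1, 0], 0, 1]
  ]
}}

```text
time: 45.85
position: [0.5624, 0.0462, 0.0879]
tool_rot: [0.998, -0.046, 0.019, -0.038]
ft_force: [-1.1, -3.7, 0.3]
grip_width: 0.0191
```

Emit:
{"fn": "carry_out", "kwargs": {
  "steps": [
    [[0.1, 1.2, 0], 0, 1],
    [[0.1, 1, 0], 0, 1],
    [[0.1, 0.7, 0], 0, 1],
    [[0, 0.5, 0], 0, 1],
    [[0, 0.5, 0], 0, 1],
    [[0, 0.4, 0], 0, 1],
    [[0, 0.4, 0], 0, 1]
  ]
}}

```text
time: 46.55
position: [0.5651, 0.0821, 0.0878]
tool_rot: [0.999, -0.041, 0.018, -0.026]
ft_force: [-3.6, -16.5, 2.5]
grip_width: 0.0192
```

Emit:
{"fn": "carry_out", "kwargs": {
  "steps": [
    [[0, 0, 0], 0, 1],
    [[0, 0, 0], 0, 0.5],
    [[0, 0, 0], 0, 0.2],
    [[0, 0, 0], 0, 0],
    [[0, 0, 3], 0, 0],
    [[0, 0, 4], 0, 0],
    [[-1, -2, 3], 0, 0],
    [[-1.5, -3, 0], 0, 0],
    [[-1.5, -3, 0], 0, 0],
    [[0, 0, 0], 0, 0]
  ]
}}

```text
time: 47.55
position: [0.5292, 0.0032, 0.1923]
tool_rot: [0.999, -0.04, 0.024, -0.027]
ft_force: [0.3, 0.6, -0.4]
grip_width: 0.0823
```

Run:
```python
from h import *
c=wr('w13.png')
for b in blobs(c,(5,18),150,60,200): print('or',b[0],b[1],pix2w(c,*b[0],.103)[:2])
for b in blobs(c,(172,4),150,60,100): print('red',b[0],b[1],pix2w(c,*b[0],.092)[:2])
c,g=tray('t13.png'); print(len(g),tubes_top(c))
for b in blobs(c,(5,18),110,50,10,box=(295,175,325,205)): print('cap top',b[0],pix2w(c,*b[0],.103)[:2])
cv2.imwrite('pics/v13.png',np.hstack([cv2.imread('pics/t13.png')[130:290,180:500],cv2.resize(cv2.imread('pics/w13.png'),(480,300))[:160]]))
```

```text
[0.5292 0.0032 0.1923] [ 0.9985 -0.04    0.0245 -0.0272]
or [355.7434 110.8427] 1017 [0.5651 0.0806]
red [334.0548 309.6647] 4086 [ 0.5381 -0.0855]
red [234.86   324.6575] 543 [ 0.4505 -0.0904]
16 [(array([ 0.5813, -0.3342]), np.int32(315), (10.0, 31.0)), (array([ 0.5128, -0.3354]), np.int32(307), (10.0, 32.0)), (array([ 0.4452, -0.3381]), np.int32(312), (10.0, 32.0)), (array([ 0.3771, -0.3458]), np.int32(324), (10.18477725982666, 32.8218879699707))]
cap top [308.2041 188.8163] [0.5636 0.0797]
```

View pics/v13.png

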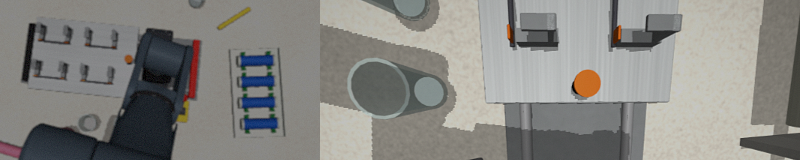

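The carriage is empty and home: the cap is at (0.565, 0.081), as at the start. Four blue tubes lie in the four lanes. Now the lever, with its ball at (0.4505, -0.092).

Emit:
{"fn": "carry_out", "kwargs": {
  "steps": [
    [[-2, -2, 0], 0, 0],
    [[-2.2, -3, -1], 0, 0],
    [[-2, -3, -2], 0, 0],
    [[-1, -1, -2], 0, 0],
    [[0, 0, -1.5], 0, 0],
    [[0, 0, 0], 0, 0],
    [[0, 0, 0], 0, 0]
  ]
}}

```text
time: 48.35
position: [0.4636, -0.0822, 0.1255]
tool_rot: [0.999, -0.035, 0.03, -0.028]
ft_force: [-0.3, 0.5, 0.2]
grip_width: 0.087
```

Emit:
{"fn": "carry_out", "kwargs": {
  "squeeze": 8,
  "steps": [
    [[-0.4, -0.4, -1], 0, 0],
    [[-0.4, -0.4, -1], 0, 0.3],
    [[-0.2, -0.2, -0.5], 0, 0.5],
    [[0, 0, 0], 0, 0.6],
    [[0, 0, 0], 0, 0.6],
    [[0, 0, 0], 0, 0.6],
    [[0, 0, 0], 0, 0.6]
  ]
}}

```text
time: 49.05
position: [0.4598, -0.0903, 0.1037]
tool_rot: [0.999, -0.031, 0.035, -0.026]
ft_force: [0.0, -0.1, 0.1]
grip_width: 0.0469
```

Emit:
{"fn": "carry_out", "kwargs": {
  "steps": [
    [[-0.3, 0, 1], 0, 0],
    [[0, 0, 3], 0, 0],
    [[1.5, 0, 0.5], 0, 0.5],
    [[1.7, 0, 0], 0, 1],
    [[1, 0, 0], 0, 1],
    [[0, 0, 0], 0, 1],
    [[0, 0, 0], 0, 1],
    [[0, 0, 0], 0, 1],
    [[0, 0, 0], 0, 1]
  ]
}}

```text
time: 49.95
position: [0.4963, -0.0891, 0.1541]
tool_rot: [0.999, -0.031, 0.034, -0.026]
ft_force: [-0.6, -0.9, -0.2]
grip_width: 0.0149
```

Emit:
{"fn": "carry_out", "kwargs": {
  "steps": [
    [[0, -0.2, -1.5], 0, 1],
    [[0, 0, -1.8], 0, 1],
    [[0, 0, -1.4], 0, 1],
    [[0, 0, -0.7], 0, 1],
    [[0, 0, 0], 0, 1]
  ]
}}

```text
time: 50.45
position: [0.4938, -0.0908, 0.0982]
tool_rot: [0.999, -0.031, 0.032, -0.027]
ft_force: [-0.6, 0.2, -1.3]
grip_width: 0.0006
```

Emit:
{"fn": "carry_out", "kwargs": {
  "steps": [
    [[-1, 0, 0], 0, 1],
    [[-1.3, 0.1, 0.2], 0, 1],
    [[-1.4, 0.1, 0.2], 0, 1],
    [[-1.4, 0.1, 0], 0, 1],
    [[-1.3, 0.1, 0], 0, 1],
    [[-1, 0.1, -0.2], 0, 1],
    [[-0.6, 0, -0.1], 0, 1],
    [[-0.5, 0, 0], 0, 1]
  ]
}}

```text
time: 51.25
position: [0.4063, -0.0874, 0.1048]
tool_rot: [0.998, -0.032, 0.04, -0.023]
ft_force: [0.7, 0.2, 0.2]
grip_width: 0.0004
```

Emit:
{"fn": "carry_out", "kwargs": {
  "steps": [
    [[-0.2, 0, -0.4], 0, 1],
    [[-0.3, 0, -0.2], 0, 1],
    [[-0.3, 0, 0], 0, 1],
    [[-0.3, 0, 0], 0, 1],
    [[-0.3, 0, 0], 0, 1]
  ]
}}

```text
time: 51.75
position: [0.3947, -0.0889, 0.0983]
tool_rot: [0.998, -0.033, 0.043, -0.022]
ft_force: [12.0, 7.1, -2.6]
grip_width: 0.0007
```

Emit:
{"fn": "carry_out", "kwargs": {
  "steps": [
    [[0.8, 0, 0.2], 0, 1],
    [[1, 0, 1], 0, 1],
    [[0.5, 0, 4], 0, 1],
    [[0, 0, 4], 0, 1],
    [[1, 3, 3], 0, 0.8],
    [[2, 4, 0], 0, 0.5],
    [[2, 4, 0], 0, 0.5],
    [[2, 4, 0], 0, 0.5],
    [[2, 4, 0], 0, 0.5],
    [[0, 1, 0], 0, 0.5]
  ]
}}

```text
time: 52.75
position: [0.5117, 0.1168, 0.2268]
tool_rot: [0.998, -0.036, 0.043, -0.022]
ft_force: [-0.0, -0.4, -0.1]
grip_width: 0.0393
```

Run:
```python
from h import *
np.set_printoptions(precision=4,suppress=True)
o=robot.get_obs(); print(o['position'],o['time'])
s=snap('scene','s14.png')
for b in blobs(s,(172,8),box=(270,120,330,170)): print('ball',b[0],pix2w(s,*b[0],.092))
c,g=tray('t14.png'); print(len(g),tubes_top(c))
for b in blobs(c,(172,8),box=(345,225,380,275)): print('ball top',b[0],b[1],pix2w(c,*b[0],.092))
```

```text
[0.5117 0.1168 0.2268] 52.75
ball [288.283  140.7925] [ 0.3749 -0.0882  0.092 ]
16 [(array([ 0.5813, -0.3342]), np.int32(314), (10.0, 31.0)), (array([ 0.5128, -0.3354]), np.int32(308), (10.0, 32.0)), (array([ 0.4452, -0.3381]), np.int32(316), (10.0, 32.0)), (array([ 0.377 , -0.3445]), np.int32(323), (10.18477725982666, 32.014793395996094))]
ball top [371.15 225.95] 20 [ 0.4549 -0.1165  0.092 ]
ball top [361.     252.2439] 41 [ 0.3739 -0.0865  0.092 ]
```

View pics/s14.png

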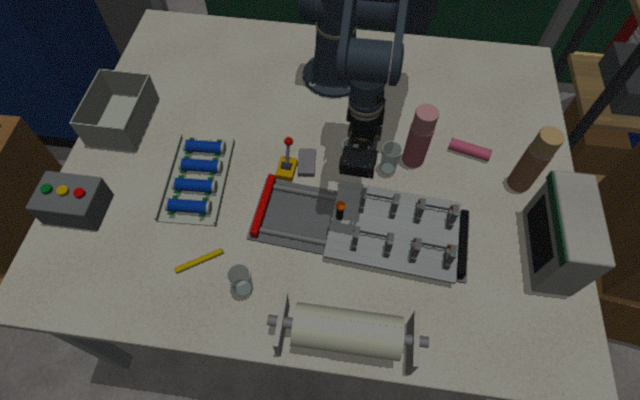

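The ball is back at its start pixel (288,141), all four tubes lie in the tray at (165–235, 145–210), the carriage is home and empty, and the bystanders are where they were.

```bash
python3 -c "
from rig import robot; print(robot.hand_in())"
```

```text
the job is handed in; nothing more can be done
None
```

The job is done in the order asked and handed in at about 53 s. The feed lever went to hold and the carriage went to the red stop. All four blue tubes were rolled out of their clips and laid in tray lanes 1–4. Then I slid the empty carriage home and pulled the lever back to run.

**Last checks**
- **Lever:** the ball is back at its starting position in both cameras, within 1 mm.
- **Carriage:** the handle cap was within about 1 mm of its start when last measured. I had pushed the carriage against the black stop with about 16 N.
- **Tubes:** each of the four lanes holds one blue tube.
- **Bystanders:** they look undisturbed in the final picture, which I judged by eye and did not measure.

**Disagreements**
- **Tray shift:** around the third placing the tray moved about 6 mm. This could have been the announced knock or a light touch at release. I re-measured it before laying the last tube.
- **Tool tilt:** the tool's tilt drifted to about 6° during the run. The tubes still seated with light contact forces.

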